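# Unstack the clean labware onto its instruments

### The arm

A 6-joint arm with a two-finger parallel gripper is mounted at the origin on the work surface. World frame = base frame: x ahead of the robot, y to its left, z up, the work surface at z = 0. Lengths are in m, angles in rad, forces in N, time in s.
With the tool pointing down it reaches from about 0.35 to 0.975 m from the base axis. Payload 4.9 kg.
Tool frame: the origin (TCP) lies midway between the tips of the shut fingers; the grasp point (between the pads) lies ctrl.grip_point_offset behind it (ctrl.grip_point_offset is the distance from the TCP to the grasp point, in m); x points along the fingers, y is the direction in which the jaws open and shut, and the axes are right-handed (so a half turn about x gives the same grasp; the last joint's range is limited). The gripper opens to 85 mm and grips with 20 to 120 N. Pads are 22 mm wide; open, the fingers measure 114 mm over their backs; the gripper's body (76 mm by 85 mm) begins 54 mm behind the grasp point. The pads swing forward as they close: fully open they stand 13 mm farther back than shut.
Start: joints at [-1.392, 0.053, 1.613, -0, 1.476, -0.119], TCP at [0.183, -0.597, 0.231] pointing down, gripper open.
Joint ranges: [-3.01, 3.01], [-1.01, 2.22], [0.06, 2.58], [-1.02, 4.17], [0.09, 2.62], [-3.14, 3.14]. Speed limits (rad/s): [2.57, 2.57, 3.14, 3.14, 3.14, 3.14].

### API

Orientations are given as a rotation vector (axis times angle).
In Python, from station import ctrl gives the robot as it stands. The module is installed in compiled form; this text tells all that it offers.
- The arm moves only by the tool drive_tool, never from a script. Its argument "commands" is text: rows parted by semicolons, each of 5 numbers parted by spaces: the closure, from -1 (fully open) to 1 (shut), so that 0 is half open, then the shift along the tool's x, y, z in units of 40 mm (1.0 is 40 mm), then the turn about the tool's x in units of 5 degrees (1.0 is 5 degrees). A call has 1 to 8 rows; each row is the pose to reach, as a shift and turn from the pose commanded when the call began, along the tool's axes at that moment; what a row does not reach only later rows make up. A row lasts 1/12 s, in which the tool goes at most 41.7 mm and 7.16 degrees, less where a joint would pass 70% of its speed; a pose out of reach is approached as far as the arm can. A call with a gripper value outside its range is refused whole. The fingers move at their own pace and stop on an object; "newtons" is the grip in N (left out, the last holds). Time passes only in rows, so rows that repeat a pose let the fingers close. It gives the time, the measured TCP pose, the force and the opening at its end, in the units of the state.
- ctrl.get_obs(): the state, without advancing time (a new reading comes with each control period).
- ctrl.get_image(name): name is "scene" or "top" or "wrist"; returns (picture, depth): 480x640x3 uint8, blue, green, red; 480x640 float32, m along the optical axis (not along the pixel's ray), 0 where there is no reading.
- ctrl.camera_info(name): a dict with "K" (3x3 intrinsics, pixels), "k1" (the pictures are not rectified: a ray, as slopes to the right and down, at radius r is drawn at 1 + k1 r^2 times it, then the intrinsics apply), "T" (4x4, takes a point from camera to world coordinates). Camera axes: x right, y down, z forward; pixel columns grow to the right and rows downward; lengths in m; the calibration is good to about 2 mm. A picture is of the moment at which its call begins: read the wrist's pose just before it. camera_info takes no time and is no camera call; for the wrist camera it gives the pose at the moment of the call.
- ctrl.finish_job(): hands the job in, once; it reports no verdict.
The state is a dict: "t": time; "q": joint angles; "dq": joint speeds; "effort": joint torques, N m; "tool_pos": TCP position; "tool_rot": TCP orientation; "contact_force": force on the tool from outside, world axes, zero at the start; "wrist_torque": the same for the moment, N m; "opening": finger opening in m.
Only numpy, scipy, OpenCV 4.12 (cv2) and the standard library are available. Lean on these libraries where they do the work, as an engineer would, in place of code of your own. Each camera call takes 0.05 s, during which the arm holds its last target.

### The job

Set up the bench for sample preparation from the stack of clean labware, working from the top down and setting each piece down, not dropping it: the porcelain weighing dish on the balance pan, the small black tube rack on the cold plate of the foam cooling box, the white tube rack on the shaker platform, and the aluminium block flat on the plate in the heater's well. Put each piece upright in the middle of its place, the long side of the racks and the block running left to right along the long side of the place. Leave the amber bottle and the capped tube beside the stack standing where they are.

Things in the scene. Friction and masses are not known exactly. Their poses are not given: they have to be found in the camera images.
- dish: Round white porcelain weighing dish, open on top, outer diameter 44 (39 at the very foot), 30 high, wall 3; about 60 g. On top of the stack at the start, standing on the black rack. Origin: centre of its underside; z up.
- coldrack: Small black plastic rack for 24 PCR tubes (6 x 4 little wells, empty), a closed block 68 x 46 x 28 high; about 150 g. Second in the stack, on the white rack. Origin: centre of its underside; z up, x along its long side (a half turn looks the same).
- tuberack: White plastic rack for 18 microtubes (6 x 3 holes, empty), a closed block 96 x 52 x 42 high; about 120 g. Third in the stack, on the aluminium block. Origin: centre of its underside; z up, x along its long side (a half turn looks the same).
- block: Bare aluminium heating block with 6 x 3 tube holes, 126 x 64 x 38 high; about 680 g. Bottom of the stack, on the table, its long side roughly left to right (across the robot's view, within about 17 degrees). The pieces above lie on it within about 15 mm and 10 degrees of centred. Origin: centre of its underside; z up, x along its long side (a half turn looks the same).
- balance: Laboratory balance, about 150 wide x 175 deep, with a bare round steel pan of diameter 120 whose top is 62 above the table; the pan is rigid. Fixed; its front, with a sloping display panel, faces its -x, towards the robot (within 9 degrees). Origin: on the table, straight below the centre of the place.
- coolbox: White foam cooling box, 160 wide (y) x 140 deep (x), no panel, with a bare aluminium cold plate 124 (y) x 100 (x) whose top is 50 above the table; the foam rim around the plate stands 4 above it. Fixed; its x points away from the robot within about 9 degrees. Origin: on the table, straight below the centre of the plate.
- shaker: Orbital shaker, switched off and rigid, about 150 wide x 165 deep, with a platform 150 (y) x 120 (x) on a spindle, its black rubber mat 76 above the table; a thin steel pin in each corner (x +-55, y +-70) stands 6 above the mat. Fixed; its front, with a sloping display panel, faces its -x, towards the robot (within 9 degrees). Origin: on the table, straight below the centre of the place.
- heater: Dry-bath heater, 160 wide x 165 deep, with a rectangular well in its top: floor an aluminium plate 146 (y) x 84 (x), 60 above the table; the grey rim round the well is 10 higher (70 above the table). Fixed; its front, with a sloping display panel, faces its -x, towards the robot (within 9 degrees). Origin: on the table, straight below the centre of the place.
- bottle: Amber reagent bottle with a blue cap, diameter 48, 100 high, loose, standing left of the stack. Not to be moved. Origin: centre of its underside.
- tube: Clear capped sample tube, diameter 29 (blue cap 34), 112 high, loose, standing right of the stack. Not to be moved. Origin: centre of its underside.
Things that resemble listed ones, but are neither listed nor needed, are in the scene too. Leave any purple look-alike of the block alone.

How it is judged:
By the outcome, as a careful person would: the job done as asked, in the order asked, and still so for the second after the job is handed in, with the robot touching nothing.
It also fails if it takes over 109 s, if anything falls off the work surface, if the arm or the gripper's body presses on something with over 40 N, if the wrist force passes 120 N, or if a joint passes its speed limit or range.

## Working session

There is one attempt and no reset: what is moved stays moved. The work goes in short steps, Python scripts to look and compute and a tool call to move; the robot and the scene stay as the last step left them, time stands still between calls to the robot, and variables do not carry over. Pictures are saved under pics/ and viewed, and the job is handed in when it is done.

Besides the shell and the picture viewer there is one more tool, called after "Emit:" in YAML: its name, and indented under it one key for each argument. drive_tool: Moves the arm, as the interface text tells. Its arguments: {"type":"object","properties":{"commands":{"type":"string"},"newtons":{"type":"number"}},"required":["commands"]}

```bash
mkdir -p pics; cat > h.py <<'E'
import numpy as np, cv2
from station import ctrl
from scipy.spatial.transform import Rotation as R
def grab(n,tag):
    T=ctrl.camera_info(n)
    im,d=ctrl.get_image(n)
    cv2.imwrite(f'pics/{tag}.png',im); np.savez(f'pics/{tag}.npz',im=im,d=d,K=T['K'],k1=T['k1'],T=T['T'])
    return im,d
def world(z):
    K,k1,T,d=z['K'],float(z['k1']),z['T'],z['d']
    v,u=np.mgrid[0:480,0:640]
    p=np.stack([u,v],-1).reshape(-1,1,2).astype(float)
    n=cv2.undistortPoints(p,K,np.array([k1,0,0,0.])).reshape(480,640,2)
    P=np.concatenate([n*d[...,None],d[...,None]],-1)
    return P@T[:3,:3].T+T[:3,3]
def load(tag):
    z=np.load(f'pics/{tag}.npz'); return z,world(z)
E
python3 - <<'E'
from h import *
o=ctrl.get_obs()
for k in o: print(k,np.round(o[k],4))
print(ctrl.grip_point_offset)
for n in ['scene','top']: 
    grab(n,n+'0'); c=ctrl.camera_info(n); print(n,c['K'],c['k1'],c['T'].round(3))
E
```

```text
t 0.0
q [-1.392   0.0534  1.6143  0.      1.476  -0.119 ]
dq [-0.0014 -0.0013  0.0014 -0.0019 -0.0003  0.0004]
effort [-5.00000e-04 -3.93683e+01 -3.70177e+01 -1.00000e-04  7.10000e-03
 -0.00000e+00]
tool_pos [ 0.1833 -0.5969  0.2301]
tool_rot [ 2.0621  0.3115 -2.0622]
contact_force [ 0.5137  0.3773 -0.638 ]
wrist_torque [-0.0026  0.009   0.0171]
opening 0.0852
0.0187
scene [[593.53560427   0.         315.92769224]
 [  0.         593.53560427 238.72268611]
 [  0.           0.           1.        ]] 0.06879248829196753 [[ 0.564  0.521 -0.64   1.362]
 [ 0.826 -0.364  0.431 -0.502]
 [-0.009 -0.772 -0.636  0.829]
 [ 0.     0.     0.     1.   ]]
top [[508.24168806   0.         324.35792699]
 [  0.         508.24168806 241.67256087]
 [  0.           0.           1.        ]] -0.10466162765894049 [[-0.028 -0.977  0.211  0.378]
 [-1.     0.028 -0.003  0.022]
 [-0.003 -0.211 -0.977  1.181]
 [ 0.     0.     0.     1.   ]]
```

View pics/top0.png

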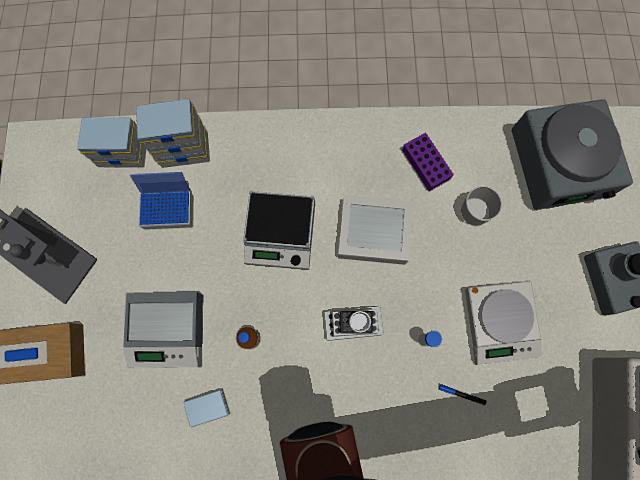

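View pics/scene0.png

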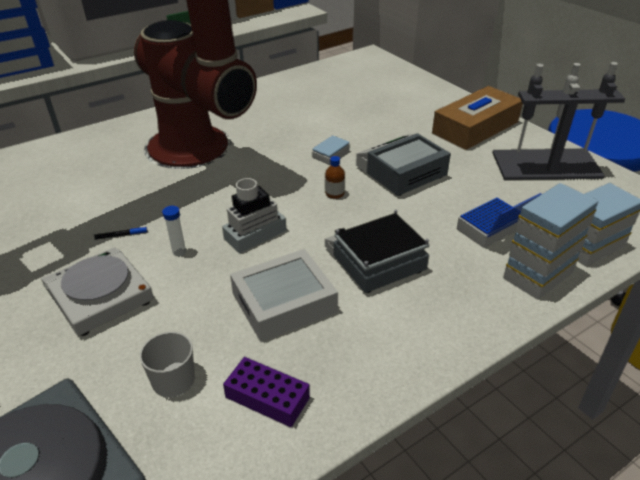

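The top view shows the stack at (352,320), heater (163,328), shaker (280,230), coolbox (375,232), balance (507,315), bottle (248,338) and tube (432,338). The purple look-alike is at (427,160). I'll measure each of them from the depth image.

```bash
cat > meas.py <<'E'
from h import *
z,P=load('top0')
def rect(name,box,zl,zh,er=0):
    u0,v0,u1,v1=box
    m=np.zeros((480,640),bool); m[v0:v1,u0:u1]=1
    m&=(P[...,2]>zl)&(P[...,2]<zh)&(z['d']>0)
    n,l,s,c=cv2.connectedComponentsWithStats(m.astype(np.uint8))
    if n<2: print(name,'none');return
    k=1+np.argmax(s[1:,4]); q=P[l==k]
    (cx,cy),(w,h),a=cv2.minAreaRect((q[:,:2]*1000).astype(np.float32))
    print(name,'n',len(q),'z',np.median(q[:,2]).round(4),'c',round(cx,1),round(cy,1),'wh',round(w,1),round(h,1),'a',round(a,1),'mean',(q[:,:2].mean(0)*1000).round(1))
    return q
rect('table',(250,390,300,400),-.02,.02)
rect('heater floor',(115,280,210,375),.054,.065)
rect('heater rim',(115,280,210,375),.066,.080)
rect('shaker',(235,180,325,280),.070,.085)
rect('cool plate',(330,190,415,270),.045,.0522)
rect('cool rim',(330,190,415,270),.0522,.062)
rect('balance pan',(460,270,550,370),.0575,.070)
rect('block top',(310,290,395,350),.030,.046)
rect('white top',(310,290,395,350),.072,.086)
rect('black top',(310,290,395,350),.100,.114)
rect('dish top',(310,290,395,350),.130,.145)
rect('bottle',(225,315,270,360),.09,.11)
rect('tube',(410,320,455,360),.10,.125)
im=z['im']
for t,b in dict(stack=(310,285,400,350),bal=(455,270,555,370),hea=(115,280,215,380),sc=(235,180,415,280)).items():
    c=im[b[1]:b[3],b[0]:b[2]]; f=800//max(c.shape[1],1)
    f=min(f,600//c.shape[0]); cv2.imwrite(f'pics/c_{t}.png',cv2.resize(c,None,fx=f,fy=f,interpolation=cv2.INTER_CUBIC))
E
python3 meas.py
```

```text
table n 499 z -0.0001 c 283.9 140.6 wh 111.3 20.6 a 88.7 mean [283.9 140.5]
heater floor n 2401 z 0.0604 c 449.9 387.4 wh 85.7 145.2 a 0.2 mean [449.9 387.1]
heater rim n 1692 z 0.0699 c 447.7 385.3 wh 162.8 134.0 a 89.0 mean [451.2 385.7]
shaker n 3325 z 0.0757 c 674.0 120.1 wh 150.3 120.8 a 83.5 mean [672.4 119.9]
cool plate n 2081 z 0.0496 c 656.8 -97.8 wh 142.3 120.1 a 82.8 mean [ 653.5 -100.5]
cool rim n 1439 z 0.0543 c 652.9 -99.8 wh 160.7 141.5 a 82.7 mean [651.1 -99.5]
balance pan n 2146 z 0.0615 c 441.7 -383.6 wh 118.3 117.7 a 87.7 mean [ 440.5 -382.5]
block top n 523 z 0.0379 c 438.7 -41.4 wh 64.9 126.7 a 4.0 mean [435.3 -33.3]
white top n 200 z 0.0799 c 436.4 -25.8 wh 61.7 51.7 a 88.8 mean [433.5  -6.3]
black top n 253 z 0.108 c 437.7 -26.1 wh 33.4 44.2 a 87.9 mean [438.1 -21.4]
dish top n 103 z 0.1374 c 435.4 -49.3 wh 41.2 42.8 a 87.4 mean [436.1 -49.9]
bottle n 92 z 0.0994 c 410.9 195.0 wh 22.1 20.5 a 64.7 mean [411.1 195.2]
tube n 227 z 0.1116 c 397.4 -202.6 wh 33.2 33.4 a 86.0 mean [ 397.1 -202.5]
```

```bash
cat >> h.py <<'E'
def go(x,y,zz,yaw):
    """shift/turn needed: TCP to x,y,z, jaw axis at yaw deg from world x (mod 180)"""
    o=ctrl.get_obs(); M=R.from_rotvec(o['tool_rot']).as_matrix(); p=np.array(o['tool_pos'])
    s=M.T@(np.array([x,y,zz])-p)/0.04
    cur=np.degrees(np.arctan2(M[1,1],M[0,1])); d=(yaw-cur+90)%180-90
    print('pos',p.round(4),'jawyaw',cur.round(2),'tilt',M[:,0].round(4),'open',np.round(o['opening'],4),'F',np.round(o['contact_force'],1),'t',round(o['t'],2),'q',np.round(o['q'],2))
    print('shift',s.round(3),'turn',round(-d/5,3))
E
python3 - <<'E'
from h import *
go(.436,-.049,.23,3.)
E
```

```text
pos [ 0.1833 -0.5969  0.2302] jawyaw -72.94 tilt [-4.0e-04  1.8e-03 -1.0e+00] open 0.0857 F [-0.3 -0.2  0.6] t 0.1 q [-1.39  0.05  1.61 -0.    1.48 -0.12]
shift [  0.027 -11.242 -10.059] turn -15.188
```

View pics/c_stack.png

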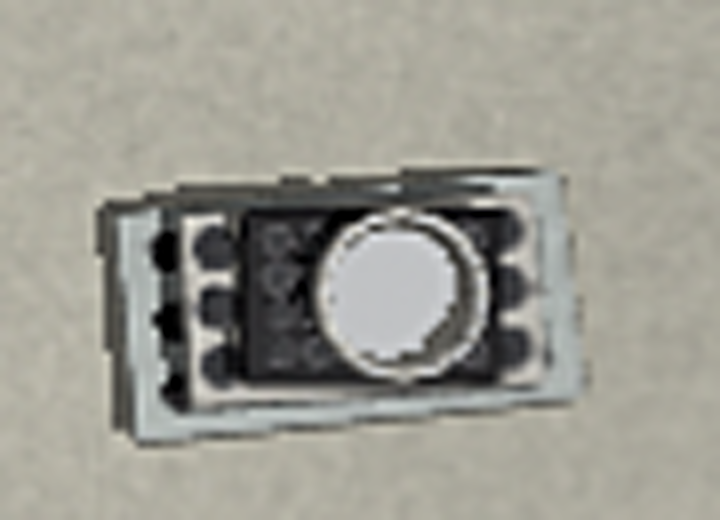

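The dish stands off-centre towards -y on the black rack. The white rack and the block lie below that, close to aligned. I'll move above the stack.

Emit:
drive_tool:
  commands: "-1 -0.8 -11.24 -10.06 -15.2;-1 -0.8 -11.24 -10.06 -15.2;-1 -0.8 -11.24 -10.06 -15.2;-1 -0.8 -11.24 -10.06 -15.2;-1 -0.8 -11.24 -10.06 -15.2;-1 -0.8 -11.24 -10.06 -15.2;-1 -0.8 -11.24 -10.06 -15.2;-1 -0.8 -11.24 -10.06 -15.2"
  newtons: 30

```text
t: 0.77
tool_pos: [0.323, -0.2932, 0.2485]
tool_rot: [1.404, 1.071, -1.403]
contact_force: [0.8, -0.5, -0.5]
opening: 0.0855
```

```bash
python3 - <<'E'
from h import *
go(.436,-.049,.26,3.)
E
```

```text
pos [ 0.323  -0.2932  0.2485] jawyaw -15.33 tilt [-1.e-04  4.e-04 -1.e+00] open 0.0855 F [ 0.8 -0.5 -0.5] t 0.77 q [-0.91 -0.44  2.01  0.    1.57 -0.64]
shift [-0.284  1.111 -6.634] turn -3.666
```

Emit:
drive_tool:
  commands: "-1 -0.28 1.11 -6.63 -3.67;-1 -0.28 1.11 -6.63 -3.67;-1 -0.28 1.11 -6.63 -3.67;-1 -0.28 1.11 -6.63 -3.67;-1 -0.28 1.11 -6.63 -3.67;-1 -0.28 1.11 -6.63 -3.67;-1 -0.28 1.11 -6.63 -3.67;-1 -0.28 1.11 -6.63 -3.67"

```text
t: 1.43
tool_pos: [0.4378, -0.0485, 0.2599]
tool_rot: [1.171, 1.235, -1.169]
contact_force: [-0.5, -0.0, 0.2]
opening: 0.0853
```

```bash
python3 - <<'E'
from h import *
go(.436,-.049,.26,3.)
grab('wrist','w1'); print(ctrl.camera_info('wrist')['T'].round(3))
go(.436,-.049,.26,3.)
E
```

```text
pos [ 0.4378 -0.0485  0.2599] jawyaw 3.05 tilt [-1.0e-04  1.3e-03 -1.0e+00] open 0.0853 F [-0.5 -0.   0.2] t 1.43 q [-0.28 -0.43  1.98  0.    1.59 -0.33]
shift [-0.002 -0.047  0.011] turn 0.009
[[ 0.999  0.049  0.016  0.434]
 [ 0.052 -0.951 -0.306  0.029]
 [ 0.     0.306 -0.952  0.403]
 [ 0.     0.     0.     1.   ]]
pos [ 0.4372 -0.0502  0.2598] jawyaw 2.95 tilt [-9.e-04  1.e-04 -1.e+00] open 0.0853 F [-0.   1.   0.7] t 1.48 q [-0.28 -0.43  1.98 -0.    1.59 -0.34]
shift [-0.006 -0.029 -0.031] turn -0.01
```

View pics/w1.png

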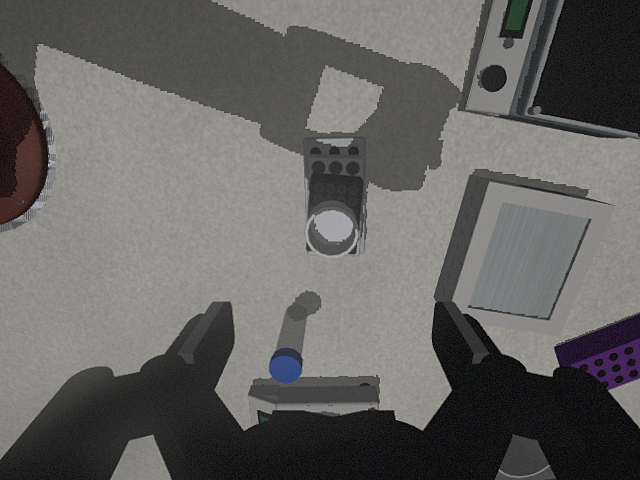

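```bash
cat > mw.py <<'E'
from h import *
import sys
def meas(tag,items,lo=(.36,-.16),hi=(.52,.09)):
    z,P=load(tag)
    for name,zl,zh in items:
        m=(z['d']>0)&(P[...,2]>zl)&(P[...,2]<zh)&(P[...,0]>lo[0])&(P[...,0]<hi[0])&(P[...,1]>lo[1])&(P[...,1]<hi[1])
        n,l,s,c=cv2.connectedComponentsWithStats(m.astype(np.uint8))
        if n<2: print(name,'none'); continue
        k=1+np.argmax(s[1:,4]); q=P[l==k]
        (cx,cy),(w,h),a=cv2.minAreaRect((q[:,:2]*1000).astype(np.float32))
        (ex,ey),er=cv2.minEnclosingCircle((q[:,:2]*1000).astype(np.float32))
        print(name,len(q),'z',np.median(q[:,2]).round(4),'c',round(cx,1),round(cy,1),'wh',round(w,1),round(h,1),'a',round(a,1),'xr',(np.percentile(q[:,0],[.5,99.5])*1000).round(1),'yr',(np.percentile(q[:,1],[.5,99.5])*1000).round(1),'circ',round(ex,1),round(ey,1),round(er,1))
E
python3 - <<'E'
from mw import *
meas('w1',[('dish',.13,.145),('black',.103,.113),('white',.075,.086),('block',.033,.044)])
z,P=load('w1')
print(np.median(P[300:340,150:200,2]))
c=z['im'][120:270,280:390]; cv2.imwrite('pics/w1c.png',cv2.resize(c,None,fx=4,fy=4,interpolation=cv2.INTER_CUBIC))
E
```

```text
dish 828 z 0.1379 c 437.4 -50.0 wh 43.3 42.9 a 77.2 xr [416.4 458.9] yr [-71.1 -28.3] circ 437.5 -50.1 22.0
black 1532 z 0.1086 c 439.2 -31.9 wh 43.6 46.0 a 88.5 xr [416.5 462. ] yr [-47.9 -10. ] circ 439.9 -32.3 30.9
white 1014 z 0.0807 c 438.9 -16.2 wh 52.1 40.1 a 2.0 xr [412.5 464.1] yr [-33.3   4.5] circ 438.8 -16.5 31.8
block 1520 z 0.0387 c 440.4 -41.9 wh 64.2 124.5 a 4.0 xr [405.2 475.3] yr [-99.6  21.2] circ 440.4 -42.2 69.3
0.0005131532712750742
```

View pics/w1c.png

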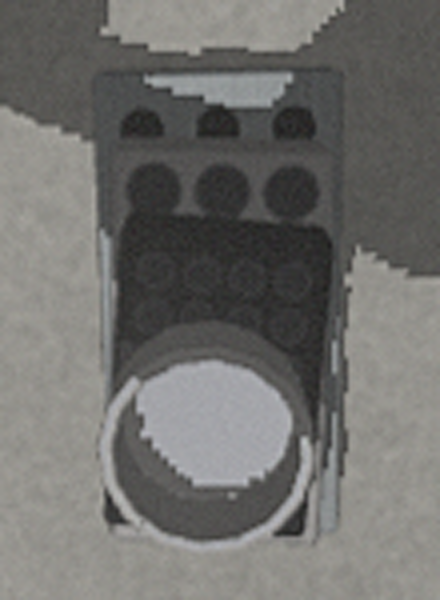

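Emit:
drive_tool:
  commands: "-1 3.0 0 -0.03 0;-1 3.0 0 -0.03 0;-1 3.0 0 -0.03 0;-1 3.66 0 -0.03 0;-1 3.66 0 -0.03 0;0 3.66 0 -0.03 0;0 3.66 0 -0.03 0;0 3.66 0 -0.03 0"
  newtons: 25

```text
t: 2.15
tool_pos: [0.4388, -0.0516, 0.1167]
tool_rot: [1.176, 1.226, -1.172]
contact_force: [0.5, -1.3, -0.0]
opening: 0.0516
```

```bash
python3 - <<'E'
from h import *
go(.4372,-.05,.113,3.)
E
```

```text
pos [ 0.4388 -0.0516  0.1167] jawyaw 2.67 tilt [ 0.0046 -0.0015 -1.    ] open 0.0516 F [ 0.5 -1.3 -0. ] t 2.15 q [-0.29 -0.31  2.14 -0.    1.31 -0.33]
shift [ 0.092 -0.039 -0.043] turn -0.067
```

Emit:
drive_tool:
  commands: "0 0 0 0 0;0.5 0 0 0 0;0.5 0 0 0 0;1 0 0 0 0;1 0 0 0 0"

```text
t: 2.57
tool_pos: [0.4387, -0.0515, 0.1169]
tool_rot: [1.174, 1.226, -1.172]
contact_force: [-1.9, 0.1, 6.7]
opening: 0.0439
```

```bash
python3 - <<'E'
from h import *
go(.4372,-.05,.113,3.)
E
```

```text
pos [ 0.4387 -0.0515  0.1169] jawyaw 2.72 tilt [ 0.0042 -0.0023 -1.    ] open 0.0439 F [-1.9  0.1  6.7] t 2.57 q [-0.28 -0.31  2.14 -0.    1.31 -0.33]
shift [ 0.096 -0.037 -0.039] turn -0.057
```

Emit:
drive_tool:
  commands: "1 -0.3 0 0 0;1 -1 0 0 0;1 -2 0 0 0;1 -3 0 0 0;1 -3 0 0 0;1 -3 0 0 0"

```text
t: 3.07
tool_pos: [0.439, -0.051, 0.2387]
tool_rot: [1.176, 1.223, -1.169]
contact_force: [-0.1, 0.3, -0.7]
opening: 0.0432
```

```bash
python3 - <<'E'
from h import *
grab('wrist','w2')
from mw import meas
meas('w2',[('black',.103,.113),('white',.075,.086),('block',.033,.044)])
go(.442,-.384,.24,0.)
E
```

```text
black 4485 z 0.1087 c 438.9 -44.2 wh 68.0 46.1 a 88.6 xr [416.  461.8] yr [-77.1 -10.2] circ 438.9 -44.3 40.1
white 1142 z 0.0808 c 439.1 -19.2 wh 52.1 46.9 a 2.8 xr [412.4 464.1] yr [-38.6   4.5] circ 438.8 -20.1 34.2
block 1426 z 0.0388 c 439.0 -27.0 wh 63.4 94.6 a 4.1 xr [405.2 469.7] yr [-68.3  21.9] circ 438.5 -27.1 56.5
pos [ 0.4377 -0.0507  0.2358] jawyaw 2.72 tilt [ 3.6e-03 -9.0e-04 -1.0e+00] open 0.0434 F [-0.2  0.4 -1.1] t 3.12 q [-0.28 -0.42  2.02  0.    1.54 -0.33]
shift [-0.097 -0.288  8.328] turn 0.544
```

View pics/w2.png

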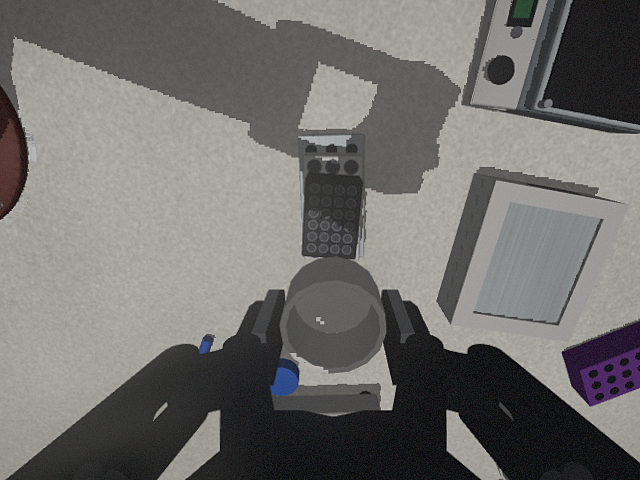

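Emit:
drive_tool:
  commands: "1 -0.1 -0.2 5.5 0.54;1 -0.1 -0.2 5.5 0.54;1 -0.1 -0.2 5.5 0.54;1 -0.1 -0.2 5.5 0.54;1 -0.1 -0.2 5.5 0.54;1 -0.1 -0.2 5.5 0.54;1 -0.1 -0.2 5.5 0.54;1 -0.1 -0.2 5.5 0.54"

```text
t: 3.78
tool_pos: [0.4387, -0.2703, 0.236]
tool_rot: [1.211, 1.213, -1.21]
contact_force: [-0.2, -0.1, -0.4]
opening: 0.0437
```

```bash
python3 - <<'E'
from h import *
grab('wrist','w3')
from mw import meas
meas('w3',[('pan',.057,.068)],(.34,-.52),(.56,-.25))
o=ctrl.get_obs()['tool_pos']
meas('w3',[('dish',o[2]-.0,o[2]+.04),('dishtop',o[2]+.016,o[2]+.03)],(o[0]-.019,o[1]-.03),(o[0]+.019,o[1]+.03))
go(.442,-.384,.24,0.)
E
```

```text
pan 37 z 0.062 c 486.4 -346.8 wh 4.0 16.5 a 20.0 xr [481.8 488. ] yr [-354.8 -340. ] circ 484.5 -347.5 8.2
dish 5966 z 0.2513 c 438.9 -269.3 wh 38.0 44.8 a 0.1 xr [420.1 457.8] yr [-290.  -247.2] circ 439.1 -269.3 22.4
dishtop 2744 z 0.257 c 438.9 -269.3 wh 38.0 44.8 a 0.1 xr [420.  457.8] yr [-290.4 -247.3] circ 439.2 -269.3 22.4
pos [ 0.4389 -0.2696  0.2363] jawyaw 0.01 tilt [-0.0019  0.0024 -1.    ] open 0.0435 F [-0.5  1.2 -0.7] t 3.83 q [-0.7  -0.22  1.86  0.    1.5  -0.7 ]
shift [-0.098  0.076  2.86 ] turn 0.003
```

View pics/w3.png

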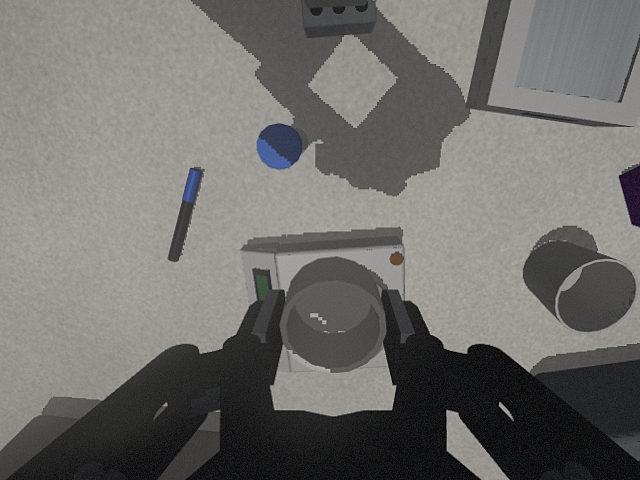

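Emit:
drive_tool:
  commands: "1 0 0.12 2.87 0;1 0 0.12 2.87 0;1 0 0.12 2.87 0;1 1 0.12 2.87 0;1 2 0.12 2.87 0;1 3 0.12 2.87 0;1 3.8 0.12 2.87 0;1 3.8 0.12 2.87 0"

```text
t: 4.5
tool_pos: [0.4405, -0.3789, 0.0768]
tool_rot: [1.212, 1.227, -1.209]
contact_force: [-0.1, 2.0, -2.1]
opening: 0.0433
```

```bash
python3 - <<'E'
from h import *
grab('wrist','w4')
go(.4435,-.3845,.072,0.)
E
```

```text
pos [ 0.4423 -0.381   0.0811] jawyaw 0.13 tilt [-0.0067  0.0079 -0.9999] open 0.0435 F [-0.1  0.  -0.1] t 4.55 q [-0.84  0.1   1.82  0.    1.23 -0.84]
shift [0.226 0.032 0.089] turn 0.027
```

View pics/w4.png

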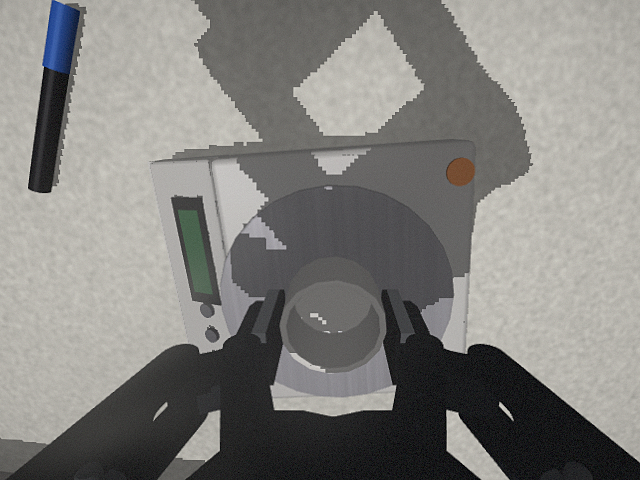

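```bash
cat >> mw.py <<'E'
def pan(tag):
    z,P=load(tag)
    m=(z['d']>0)&(abs(P[...,2]-.062)<.004)&(abs(P[...,0]-.443)<.075)&(abs(P[...,1]+.384)<.075)
    n,l,s,c=cv2.connectedComponentsWithStats(m.astype(np.uint8)); 
    m=l==1+np.argmax(s[1:,4]); q=P[m][:,:2]*1000
    from scipy.optimize import least_squares
    h=cv2.convexHull(q.astype(np.float32))[:,0]
    r=least_squares(lambda p:np.hypot(h[:,0]-p[0],h[:,1]-p[1])-60,[443,-384],loss='soft_l1')
    print('pan',r.x.round(1),'enc',cv2.minEnclosingCircle(q.astype(np.float32)),'z',np.median(P[m][:,2]))
E
python3 - <<'E'
from mw import *
pan('w4')
o=ctrl.get_obs()['tool_pos']
meas('w4',[('dishtop',o[2]+.016,o[2]+.03)],(o[0]-.019,o[1]-.03),(o[0]+.019,o[1]+.03))
E
```

```text
pan [ 442.8 -385.2] enc ((442.9068908691406, -384.4886169433594), 59.849124908447266) z 0.0625402040290102
dishtop 1717 z 0.0983 c 442.3 -377.9 wh 38.0 44.3 a 0.0 xr [423.3 461.2] yr [-399.5 -356.2] circ 441.3 -378.0 22.3
```

Emit:
drive_tool:
  commands: "1 0.08 0.02 0.09 0;1 0.08 0.02 0.09 0;1 0.08 0.02 0.09 0;1 0.12 0.02 0.09 0;1 0.16 0.02 0.09 0;1 0.16 0.02 0.09 0"

```text
t: 5.05
tool_pos: [0.4453, -0.3894, 0.08]
tool_rot: [1.209, 1.208, -1.209]
contact_force: [-0.1, 0.7, -0.8]
opening: 0.0437
```

```bash
python3 - <<'E'
from mw import *
grab('wrist','w5'); pan('w5')
o=ctrl.get_obs()['tool_pos']
meas('w5',[('dishtop',o[2]+.016,o[2]+.03)],(o[0]-.019,o[1]-.03),(o[0]+.019,o[1]+.03))
go(.4435,-.3845,.072,0.)
E
```

```text
pan [ 442.9 -385.3] enc ((442.8870849609375, -384.8615417480469), 59.923377990722656) z 0.06253170260431165
dishtop 2875 z 0.1009 c 445.1 -388.5 wh 38.0 44.9 a 0.3 xr [426.3 464. ] yr [-409.4 -366.3] circ 445.5 -388.5 22.5
pos [ 0.4451 -0.3893  0.0798] jawyaw 0.0 tilt [ 4.e-04 -3.e-04 -1.e+00] open 0.0439 F [ 0.2  0.2 -1.2] t 5.1 q [-0.84  0.11  1.81  0.    1.21 -0.84]
shift [ 0.194 -0.04  -0.119] turn 0.001
```

Emit:
drive_tool:
  commands: "1 0 -0.055 -0.085 0;1 0.08 -0.055 -0.085 0;1 0.15 -0.055 -0.085 0;1 0.15 -0.055 -0.085 0;1 0.15 -0.055 -0.085 0;1 0.18 -0.055 -0.085 0;1 0.2 -0.055 -0.085 0;1 0.2 -0.055 -0.085 0"

```text
t: 5.77
tool_pos: [0.4428, -0.3857, 0.0712]
tool_rot: [1.209, 1.21, -1.209]
contact_force: [-0.7, 0.4, -0.4]
opening: 0.0433
```

```bash
python3 - <<'E'
from mw import *
go(.4435,-.3845,.072,0.)
grab('wrist','w6'); pan('w6')
o=ctrl.get_obs()['tool_pos']
meas('w6',[('dishtop',o[2]+.016,o[2]+.03)],(o[0]-.019,o[1]-.03),(o[0]+.019,o[1]+.03))
E
```

```text
pos [ 0.4428 -0.3857  0.0712] jawyaw 0.01 tilt [-2.e-04  2.e-04 -1.e+00] open 0.0433 F [-0.7  0.4 -0.4] t 5.77 q [-0.84  0.12  1.83 -0.    1.2  -0.84]
shift [-0.021  0.017 -0.031] turn 0.002
pan [ 442.9 -385.1] enc ((443.0765380859375, -384.70123291015625), 60.088802337646484) z 0.06252561960218209
dishtop 2770 z 0.0921 c 442.8 -384.9 wh 38.0 45.1 a 0.0 xr [423.9 461.7] yr [-405.8 -362.7] circ 443.4 -384.9 22.7
```

Emit:
drive_tool:
  commands: "1 0.02 0 0 0;1 0.04 0 0 0;1 0.04 0 0 0"

```text
t: 6.07
tool_pos: [0.443, -0.3859, 0.071]
tool_rot: [1.209, 1.209, -1.209]
contact_force: [-3.0, 2.1, 5.3]
opening: 0.0432
```

Emit:
drive_tool:
  commands: "0 0 0 0 0;0 0 0 0 0;-0.3 0 0 0 0;-0.6 0 0 0 0;-0.6 -0.5 0 0 0;-0.6 -1.5 0 0 0;-0.6 -3.5 0 0 0;-0.6 -4.5 0 0 0"

```text
t: 6.73
tool_pos: [0.4424, -0.3852, 0.2137]
tool_rot: [1.21, 1.211, -1.209]
contact_force: [0.7, -1.3, 1.3]
opening: 0.0685
```

```bash
python3 - <<'E'
from mw import *
grab('wrist','w7'); pan('w7')
meas('w7',[('dishtop',.085,.1)],(.38,-.45),(.52,-.33))
go(.439,-.0445,.25,-1.4)
E
```

```text
pan [ 442.8 -385.1] enc ((442.6883544921875, -384.77197265625), 59.986656188964844) z 0.06246727870138252
dishtop 794 z 0.092 c 443.6 -384.3 wh 43.0 43.1 a 28.9 xr [422.5 464.8] yr [-405.2 -362.7] circ 443.6 -384.4 22.0
pos [ 0.4458 -0.389   0.2255] jawyaw 0.02 tilt [ 0.0103 -0.0115 -0.9999] open 0.0683 F [ 3.4 -2.   7. ] t 6.78 q [-0.84 -0.03  1.71  0.    1.45 -0.84]
shift [-0.714 -0.162 -8.604] turn 0.283
```

View pics/w7.png

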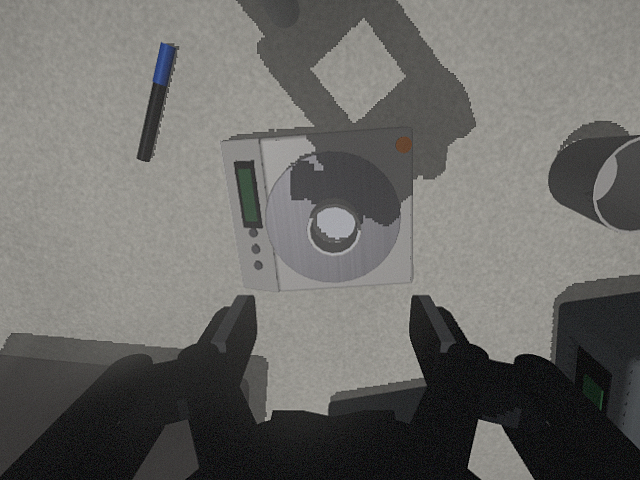

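The dish is standing on the pan within about 1 mm of the centre. I'll go back for the black rack.

Emit:
drive_tool:
  commands: "-1 0 -0.1 -8.53 0.28;-1 0 -0.1 -8.53 0.28;-1 0 -0.1 -8.53 0.28;-1 0 -0.1 -8.53 0.28;-1 0 -0.1 -8.53 0.28;-1 0 -0.1 -8.53 0.28;-1 0 -0.1 -8.53 0.28;-1 0 -0.1 -8.53 0.28"

```text
t: 7.45
tool_pos: [0.4385, -0.0507, 0.213]
tool_rot: [1.228, 1.196, -1.227]
contact_force: [1.4, 0.1, 1.2]
opening: 0.0855
```

Emit:
drive_tool:
  commands: "-1 0 0 -0.3 0;-1 0 0 -0.3 0;-1 0 0 -0.3 0;-1 0 0 -0.3 0"

```text
t: 7.78
tool_pos: [0.4393, -0.0412, 0.213]
tool_rot: [1.227, 1.197, -1.228]
contact_force: [-0.6, -0.2, -0.4]
opening: 0.0851
```

```bash
python3 - <<'E'
from mw import *
grab('wrist','w8')
meas('w8',[('black',.103,.113),('white',.075,.086),('block',.033,.044)])
go(.439,-.0445,.09,-1.4)
E
```

```text
black 5149 z 0.1087 c 438.9 -43.8 wh 67.3 46.1 a 88.7 xr [416.1 461.7] yr [-76.9 -10.3] circ 438.7 -43.9 39.7
white 1373 z 0.0807 c 438.3 -6.7 wh 52.2 24.4 a 4.2 xr [412.8 464.5] yr [-16.4   5.2] circ 438.4 -8.2 28.2
block 1858 z 0.0387 c 440.3 -41.8 wh 64.2 124.3 a 4.1 xr [405.2 475.9] yr [-99.9  21.7] circ 441.0 -41.8 69.2
pos [ 0.4393 -0.0415  0.213 ] jawyaw -1.48 tilt [-1.e-04 -3.e-04 -1.e+00] open 0.0852 F [-0.1 -0.3 -0.9] t 7.83 q [-0.26 -0.4   2.04 -0.    1.5  -0.24]
shift [ 3.075 -0.005  0.074] turn -0.016
```

Emit:
drive_tool:
  commands: "-1 1 -0.01 0.06 0;-1 2 -0.01 0.06 0;-1 2.8 -0.01 0.06 0;-1 3.15 -0.01 0.06 0;-1 3.15 -0.01 0.06 0;-1 3.15 -0.01 0.06 0;0 3.15 -0.01 0.06 0;0 3.15 -0.01 0.06 0"
  newtons: 35

```text
t: 8.5
tool_pos: [0.4404, -0.0437, 0.0893]
tool_rot: [1.229, 1.194, -1.225]
contact_force: [-0.5, 0.5, 0.1]
opening: 0.0638
```

Emit:
drive_tool:
  commands: "0.2 0 0 0 0;0.5 0 0 0 0;1 0 0 0 0;1 0 0 0 0;1 0 0 0 0"

```text
t: 8.92
tool_pos: [0.44, -0.0433, 0.089]
tool_rot: [1.227, 1.195, -1.225]
contact_force: [0.1, 0.0, 6.6]
opening: 0.0453
```

```bash
python3 - <<'E'
from mw import *
go(.439,-.0438,.087,-1.4)
E
```

```text
pos [ 0.44   -0.0433  0.089 ] jawyaw -1.39 tilt [ 0.0028 -0.0013 -1.    ] open 0.0453 F [0.1 0.  6.6] t 8.92 q [-0.27 -0.27  2.16 -0.    1.25 -0.24]
shift [ 0.051 -0.024  0.013] turn 0.003
```

Emit:
drive_tool:
  commands: "1 -0.2 0 0 0;1 -0.6 0 0 0;1 -1.5 0 0 0;1 -2.5 0 0 0;1 -3.3 0 0 0;1 -3.3 0 0 0;1 -3.3 0 0 0;1 -3.3 0 0 0"

```text
t: 9.58
tool_pos: [0.4382, -0.0426, 0.2183]
tool_rot: [1.227, 1.199, -1.228]
contact_force: [-0.2, -0.5, -2.2]
opening: 0.0455
```

```bash
python3 - <<'E'
from mw import *
grab('wrist','w9')
meas('w9',[('white',.075,.086),('block',.033,.044)])
o=ctrl.get_obs()['tool_pos']
meas('w9',[('blacktop',o[2]+.012,o[2]+.03)],(o[0]-.020,o[1]-.06),(o[0]+.020,o[1]+.05))
meas('w9',[('cool plate',.045,.052),('cool rim',.0522,.06)],(.55,-.2),(.76,.02))
go(.655,-.1,.21,-7.3)
E
```

```text
white 4108 z 0.0807 c 439.1 -23.4 wh 52.0 56.5 a 2.1 xr [413.2 465.2] yr [-49.8   5. ] circ 439.2 -24.0 37.4
block 1633 z 0.0387 c 439.0 -22.6 wh 64.1 86.0 a 4.2 xr [405.1 472.8] yr [-61.9  21.8] circ 439.8 -22.2 52.6
blacktop 14467 z 0.2381 c 437.7 -43.6 wh 40.0 69.2 a 0.0 xr [417.9 457.4] yr [-76.6  -9.5] circ 437.7 -43.4 39.2
cool plate 10963 z 0.0508 c 656.5 -101.8 wh 124.7 100.3 a 82.9 xr [603.7 709.2] yr [-164.7  -37.8] circ 657.0 -102.0 78.5
cool rim 10057 z 0.0547 c 654.7 -100.9 wh 161.2 142.9 a 83.1 xr [577.6 726.9] yr [-184.8  -15.5] circ 653.6 -100.3 105.6
pos [ 0.4377 -0.0425  0.2172] jawyaw -1.38 tilt [-3.e-03  8.e-04 -1.e+00] open 0.0449 F [ 0.5  0.  -1.5] t 9.63 q [-0.27 -0.41  2.04  0.    1.51 -0.24]
shift [0.163 5.467 1.306] turn 1.183
```

View pics/w9.png

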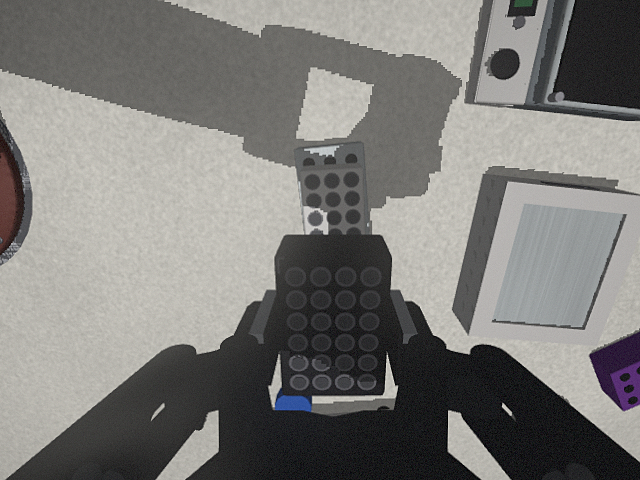

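Emit:
drive_tool:
  commands: "1 0.2 5.49 1.34 1.16;1 0.2 5.49 1.34 1.16;1 0.2 5.49 1.34 1.16;1 0.2 5.49 1.34 1.16;1 0.2 5.49 1.34 1.16;1 0.2 5.49 1.34 1.16;1 1.0 5.49 1.34 1.16;1 1.8 5.49 1.34 1.16"

```text
t: 10.3
tool_pos: [0.6585, -0.1023, 0.1459]
tool_rot: [1.302, 1.146, -1.3]
contact_force: [-0.6, -0.2, -2.9]
opening: 0.0454
```

Emit:
drive_tool:
  commands: "1 0.6 0 0 0;1 1.0 0 0 0;1 1.0 0 0 0;1 1.0 0 0 0;1 1.0 0 0 0"

```text
t: 10.72
tool_pos: [0.657, -0.1017, 0.1073]
tool_rot: [1.301, 1.147, -1.301]
contact_force: [0.3, -0.5, -1.6]
opening: 0.045
```

```bash
python3 - <<'E'
from mw import *
grab('wrist','w10')
o=ctrl.get_obs()['tool_pos']
z=o[2]
meas('w10',[('blacktop',o[2]+.015,o[2]+.03)],(o[0]-.03,o[1]-.06),(o[0]+.03,o[1]+.05))
meas('w10',[('cool plate',.045,.0525),('cool rim',.053,.06)],(.55,-.2),(.76,.02))
go(.656,-.101,.0585,-7.1)
E
```

```text
blacktop 17056 z 0.127 c 656.4 -102.7 wh 68.4 60.0 a 83.0 xr [631.5 686.1] yr [-136.4  -67.8] circ 657.5 -102.8 40.0
cool plate 15840 z 0.0506 c 656.4 -85.2 wh 90.9 101.0 a 82.8 xr [603.6 709.6] yr [-125.5  -36.2] circ 656.5 -85.0 67.4
cool rim 19467 z 0.0546 c 656.3 -88.8 wh 135.6 140.8 a 83.1 xr [582.  731.5] yr [-148.7  -15.5] circ 656.1 -88.9 97.3
pos [ 0.6577 -0.1019  0.1085] jawyaw -7.19 tilt [ 1.9e-03 -5.0e-04 -1.0e+00] open 0.0451 F [-0.3 -0.  -1.2] t 10.77 q [-0.27  0.24  1.61  0.    1.28 -0.14]
shift [ 1.249 -0.047 -0.018] turn -0.018
```

View pics/w10.png

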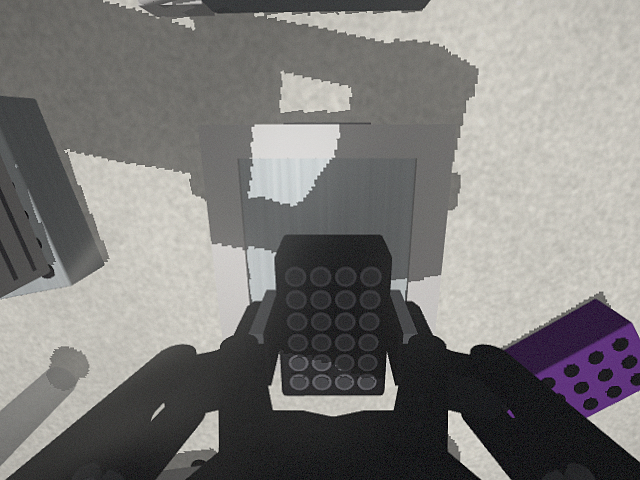

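Emit:
drive_tool:
  commands: "1 0.3 -0.05 -0.02 0;1 0.7 -0.05 -0.02 0;1 1.0 -0.05 -0.02 0;1 1.1 -0.05 -0.02 0;1 1.1 -0.05 -0.02 0;1 1.1 -0.05 -0.02 0;1 1.1 -0.05 -0.02 0"

```text
t: 11.35
tool_pos: [0.6558, -0.1009, 0.0641]
tool_rot: [1.302, 1.146, -1.3]
contact_force: [0.6, -0.2, -1.1]
opening: 0.045
```

```bash
python3 - <<'E'
from mw import *
grab('wrist','w11')
o=ctrl.get_obs()['tool_pos']
meas('w11',[('blacktop',o[2]+.015,o[2]+.03)],(o[0]-.03,o[1]-.06),(o[0]+.03,o[1]+.05))
meas('w11',[('cool plate',.045,.0525),('cool rim',.053,.06)],(.55,-.2),(.76,.02))
go(.6553,-.1015,.0585,-7.1)
E
```

```text
blacktop 17067 z 0.0838 c 654.7 -101.8 wh 68.5 59.9 a 83.3 xr [629.8 684.1] yr [-135.5  -66.7] circ 655.6 -101.9 40.3
cool plate 20650 z 0.0506 c 657.0 -81.8 wh 85.0 101.1 a 83.2 xr [604.6 710. ] yr [-114.3  -35.9] circ 656.9 -82.1 65.6
cool rim 29061 z 0.0546 c 657.4 -78.1 wh 114.0 141.1 a 83.0 xr [584.2 731.4] yr [-135.5  -15.4] circ 657.3 -77.7 90.1
pos [ 0.6559 -0.1009  0.0643] jawyaw -7.19 tilt [ 1.9e-03 -5.0e-04 -1.0e+00] open 0.0452 F [-0.  -0.6 -1.8] t 11.4 q [-0.26  0.29  1.64 -0.    1.21 -0.14]
shift [ 0.145 -0.013  0.016] turn -0.018
```

Emit:
drive_tool:
  commands: "1 0.06 -0.01 0 0;1 0.12 -0.01 0 0;1 0.14 -0.01 0 0;1 0.16 -0.01 0 0;1 0.16 -0.01 0 0"

```text
t: 11.82
tool_pos: [0.6555, -0.1009, 0.0591]
tool_rot: [1.301, 1.146, -1.3]
contact_force: [-3.6, 0.9, 7.0]
opening: 0.0452
```

Emit:
drive_tool:
  commands: "0 0 0 0 0;-0.1 0 0 0 0;-0.2 0 0 0 0;-0.2 0 0 0 0;-0.2 -0.5 0 0 0;-0.2 -1.5 0 0 0;-0.4 -3 0 0 0;-0.4 -4 0 0 0"

```text
t: 12.48
tool_pos: [0.6538, -0.1005, 0.2003]
tool_rot: [1.3, 1.149, -1.303]
contact_force: [1.3, -1.1, 0.0]
opening: 0.0598
```

Emit:
drive_tool:
  commands: "-1 -0.3 0 0 0;-1 -0.3 0 0 0;-1 -0.3 0 0 0"

```text
t: 12.73
tool_pos: [0.6552, -0.1008, 0.213]
tool_rot: [1.302, 1.145, -1.3]
contact_force: [-0.3, 0.0, -0.7]
opening: 0.0854
```

```bash
python3 - <<'E'
from mw import *
grab('wrist','w12')
meas('w12',[('blacktop',.07,.085),('cool plate',.045,.0525),('cool rim',.053,.06)],(.55,-.2),(.76,.02))
go(.4393,-.0435,.25,2.5)
E
```

```text
blacktop 4305 z 0.0787 c 654.2 -101.0 wh 67.4 46.0 a 83.1 xr [629.4 679.3] yr [-135.   -66.1] circ 654.1 -101.1 39.9
cool plate 10037 z 0.0505 c 654.3 -101.6 wh 123.8 100.8 a 82.8 xr [600.2 709.1] yr [-165.4  -36.6] circ 654.4 -100.9 79.2
cool rim 12140 z 0.0545 c 654.6 -100.9 wh 160.1 140.8 a 82.9 xr [578.9 730.8] yr [-184.  -16.] circ 654.2 -100.6 105.9
pos [ 0.6541 -0.1005  0.2107] jawyaw -7.19 tilt [-1.7e-03  5.0e-04 -1.0e+00] open 0.0853 F [-0.9  0.5 -0.8] t 12.78 q [-0.26  0.15  1.54  0.    1.45 -0.14]
shift [-0.974 -5.508 -0.742] turn -1.938
```

View pics/w12.png

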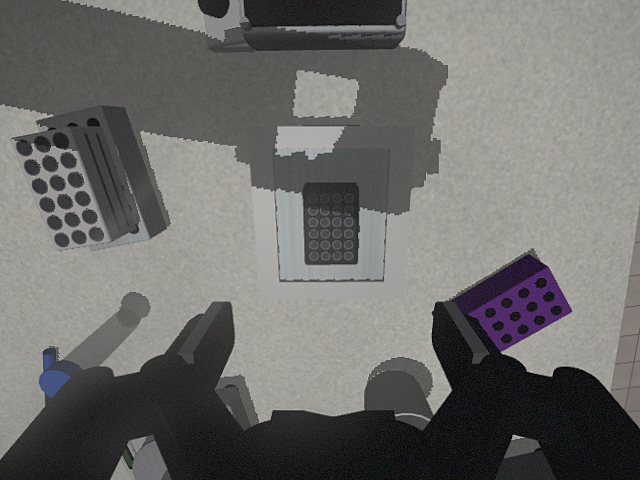

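The black rack is centred on the cold plate within 1 mm and aligned. Next is the white rack.

Emit:
drive_tool:
  commands: "-1 0 -5.5 -0.74 -1.9;-1 0 -5.5 -0.74 -1.9;-1 0 -5.5 -0.74 -1.9;-1 0 -5.5 -0.74 -1.9;-1 0 -5.5 -0.74 -1.9;-1 0 -5.5 -0.74 -1.9;-1 0 -5.5 -0.74 -1.9;-1 0 -5.5 -0.74 -1.9"

```text
t: 13.45
tool_pos: [0.4392, -0.0435, 0.2101]
tool_rot: [1.179, 1.23, -1.181]
contact_force: [0.7, -0.7, 0.0]
opening: 0.0854
```

```bash
python3 - <<'E'
from mw import *
grab('wrist','w13')
meas('w13',[('white',.075,.086),('block',.033,.044)])
go(.4393,-.0435,.05,2.5)
E
```

```text
white 7068 z 0.0808 c 439.8 -43.2 wh 52.1 95.9 a 2.1 xr [413.4 466. ] yr [-90.5   4.7] circ 439.9 -43.3 53.7
block 1858 z 0.0387 c 440.2 -42.2 wh 63.5 125.2 a 4.1 xr [404.8 475.4] yr [-100.2   21.7] circ 440.7 -41.8 69.1
pos [ 0.44   -0.0437  0.2107] jawyaw 2.31 tilt [-1.6e-03  4.0e-04 -1.0e+00] open 0.0853 F [-0.1 -0.7 -0.5] t 13.5 q [-0.27 -0.4   2.04  0.    1.5  -0.31]
shift [ 4.017 -0.012 -0.005] turn -0.039
```

View pics/w13.png

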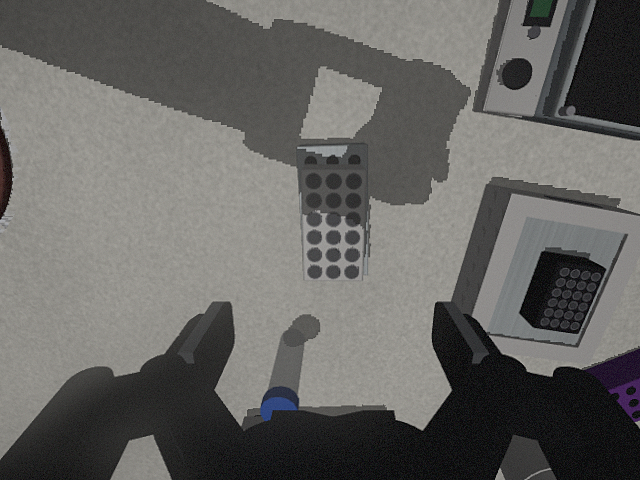

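Emit:
drive_tool:
  commands: "-1 1 0 -0.01 0.04;-1 2 0 -0.01 0.04;-1 3 0 -0.01 0.04;-1 3.6 0 -0.01 0.04;-1 3.95 0 -0.01 0.04;-1 3.95 0 -0.01 0.04;-1 3.95 0 -0.01 0.04;-0.3 3.95 0 -0.01 0.04"
  newtons: 45

```text
t: 14.17
tool_pos: [0.4415, -0.0438, 0.055]
tool_rot: [1.183, 1.225, -1.181]
contact_force: [0.3, 0.1, -0.0]
opening: 0.0756
```

Emit:
drive_tool:
  commands: "-0.1 0 0 0 0;0 0 0 0 0;0.3 0 0 0 0;1 0 0 0 0;1 0 0 0 0;1 0 0 0 0"

```text
t: 14.67
tool_pos: [0.4416, -0.0438, 0.0559]
tool_rot: [1.183, 1.223, -1.18]
contact_force: [-0.1, -0.5, 5.3]
opening: 0.0514
```

```bash
python3 - <<'E'
from mw import *
go(.4398,-.0432,.05,2.1)
E
```

```text
pos [ 0.4416 -0.0438  0.0559] jawyaw 2.11 tilt [ 0.0036 -0.001  -1.    ] open 0.0514 F [-0.1 -0.5  5.3] t 14.67 q [-0.27 -0.22  2.18 -0.    1.18 -0.3 ]
shift [ 0.147 -0.046 -0.016] turn 0.002
```

Emit:
drive_tool:
  commands: "1 -0.2 0 0 0;1 -0.6 0 0 0;1 -1.5 0 0 0;1 -2.5 0 0 0;1 -3.5 0 0 0;1 -4.4 0 0 0;1 -4.4 0 0 0;1 -4.4 0 0 0"

```text
t: 15.33
tool_pos: [0.4412, -0.0436, 0.2331]
tool_rot: [1.183, 1.221, -1.179]
contact_force: [0.4, 0.3, -1.7]
opening: 0.0507
```

```bash
python3 - <<'E'
from mw import *
grab('wrist','w14')
meas('w14',[('block',.033,.044)])
o=ctrl.get_obs()['tool_pos']
meas('w14',[('whitetop',o[2]+.015,o[2]+.035)],(o[0]-.022,o[1]-.07),(o[0]+.022,o[1]+.06))
go(.6758,.1195,.23,-6.5)
E
```

```text
block 3517 z 0.0387 c 437.4 -5.4 wh 63.6 51.7 a 3.7 xr [405.4 469.6] yr [-30.7  21.1] circ 437.8 -5.6 40.2
whitetop 22740 z 0.258 c 439.9 -39.3 wh 44.0 89.8 a 0.0 xr [418.2 461.7] yr [-81.4   5.1] circ 440.0 -38.2 48.8
pos [ 0.4399 -0.0433  0.2303] jawyaw 2.11 tilt [ 7.e-04 -1.e-04 -1.e+00] open 0.051 F [-0.6 -0.3 -2.2] t 15.38 q [-0.27 -0.41  2.02  0.    1.53 -0.3 ]
shift [ 0.01   6.042 -3.849] turn 1.722
```

View pics/w14.png

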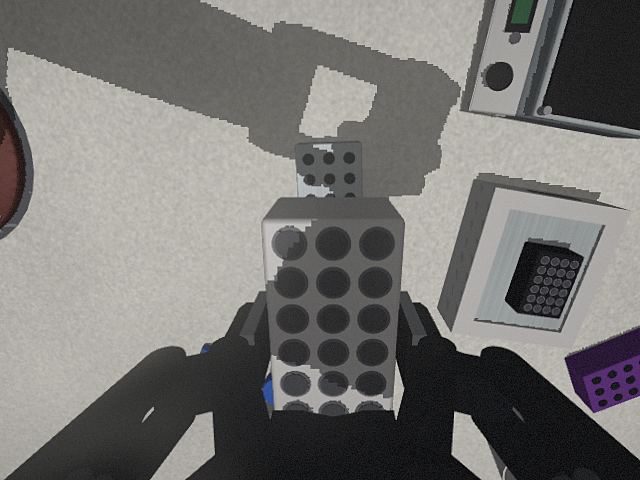

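Emit:
drive_tool:
  commands: "1 0 6.04 -3.85 1.72;1 0 6.04 -3.85 1.72;1 0 6.04 -3.85 1.72;1 0 6.04 -3.85 1.72;1 0 6.04 -3.85 1.72;1 0 6.04 -3.85 1.72;1 0 6.04 -3.85 1.72;1 0.5 6.04 -3.85 1.72"

```text
t: 16.05
tool_pos: [0.6804, 0.1232, 0.2096]
tool_rot: [1.293, 1.154, -1.286]
contact_force: [-1.0, 0.1, 0.4]
opening: 0.0508
```

Emit:
drive_tool:
  commands: "1 1 0 0 0;1 2 0 0 0;1 2.2 0 0 0;1 2.2 0 0 0;1 2.2 0 0 0;1 2.2 0 0 0"

```text
t: 16.55
tool_pos: [0.6773, 0.1194, 0.1248]
tool_rot: [1.294, 1.151, -1.289]
contact_force: [0.8, -0.3, -0.8]
opening: 0.0515
```

```bash
python3 - <<'E'
from mw import *
grab('wrist','w15')
o=ctrl.get_obs()['tool_pos']
meas('w15',[('whitetop',o[2]+.015,o[2]+.035)],(o[0]-.03,o[1]-.07),(o[0]+.03,o[1]+.06))
meas('w15',[('mat',.071,.081)],(.58,.0),(.78,.23))
go(.6758,.1195,.0935,-6.5)
E
```

```text
whitetop 27265 z 0.1497 c 676.9 123.6 wh 88.9 60.4 a 83.4 xr [649.3 706.9] yr [ 81.3 169.1] circ 679.0 123.5 50.6
mat 18496 z 0.0764 c 677.9 139.6 wh 107.5 119.9 a 83.5 xr [616.4 739.9] yr [ 93.7 197. ] circ 677.8 139.1 79.4
pos [0.6777 0.1194 0.1257] jawyaw -6.5 tilt [ 5.3e-03  4.0e-04 -1.0e+00] open 0.0513 F [ 0.8 -0.1 -0.8] t 16.6 q [0.07 0.27 1.55 0.   1.32 0.18]
shift [ 0.805 -0.052  0.005] turn 0.0
```

View pics/w15.png

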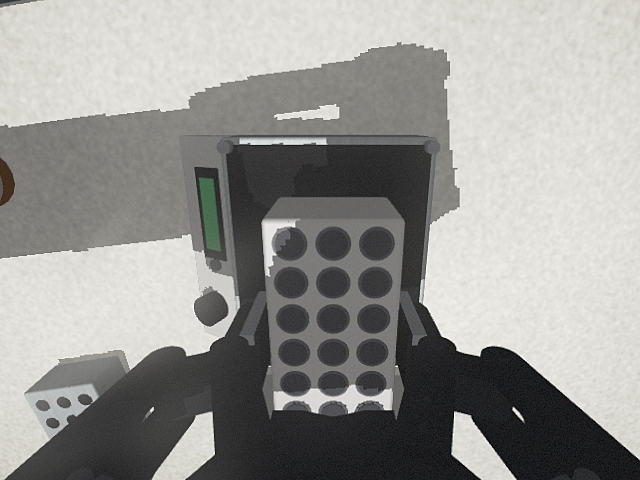

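Emit:
drive_tool:
  commands: "1 0.3 -0.04 0.035 0;1 0.6 -0.04 0.035 0;1 0.7 -0.04 0.035 0;1 0.7 -0.04 0.035 0;1 0.7 -0.04 0.035 0;1 0.7 -0.04 0.035 0"

```text
t: 17.1
tool_pos: [0.6738, 0.1181, 0.0938]
tool_rot: [1.292, 1.154, -1.293]
contact_force: [-0.5, -0.4, 0.8]
opening: 0.051
```

```bash
python3 - <<'E'
from mw import *
grab('wrist','w16')
o=ctrl.get_obs()['tool_pos']
meas('w16',[('whitetop',o[2]+.015,o[2]+.035)],(o[0]-.03,o[1]-.07),(o[0]+.03,o[1]+.06))
meas('w16',[('mat',.071,.081)],(.58,.0),(.78,.23))
go(.6758,.1195,.0935,-6.5)
E
```

```text
whitetop 27202 z 0.1189 c 673.1 122.4 wh 88.7 60.4 a 83.8 xr [645.6 703.1] yr [ 80.3 167.9] circ 674.7 122.3 50.2
mat 25784 z 0.0765 c 678.2 140.4 wh 106.2 119.5 a 83.4 xr [617.  739.7] yr [ 94.9 197.1] circ 678.4 139.8 79.3
pos [0.6738 0.1181 0.0939] jawyaw -6.49 tilt [-8.e-04 -2.e-04 -1.e+00] open 0.0515 F [-1.6 -0.4  0.5] t 17.15 q [ 0.06  0.3   1.57 -0.    1.27  0.18]
shift [ 0.009  0.045 -0.04 ] turn 0.002
```

Emit:
drive_tool:
  commands: "1 -0.08 0 0 0;1 -0.08 0.045 0 0;1 -0.08 0.045 0 0;1 -0.02 0.045 0 0;1 0.02 0.045 0 0;1 0.04 0.045 0 0;1 0.04 0.045 0 0"

```text
t: 17.73
tool_pos: [0.6762, 0.1181, 0.0938]
tool_rot: [1.292, 1.153, -1.292]
contact_force: [-2.1, -0.6, 5.6]
opening: 0.0508
```

```bash
python3 - <<'E'
from mw import *
go(.6758,.1195,.0935,-6.5)
E
```

```text
pos [0.6762 0.1181 0.0938] jawyaw -6.49 tilt [ 2.e-04  0.e+00 -1.e+00] open 0.0508 F [-2.1 -0.6  5.6] t 17.73 q [0.06 0.3  1.57 0.   1.27 0.18]
shift [ 0.009 -0.014 -0.034] turn 0.002
```

Emit:
drive_tool:
  commands: "0 0 0 0 0;-0.1 0 0 0 0;-0.3 0 0 0 0;-0.3 0 0 0 0;-0.3 -0.5 0 0 0;-0.3 -1.5 0 0 0;-0.5 -2.5 0 0 0;-1 -3.3 0 0 0"

```text
t: 18.4
tool_pos: [0.6762, 0.1181, 0.2269]
tool_rot: [1.293, 1.153, -1.291]
contact_force: [0.6, 0.5, -0.9]
opening: 0.0746
```

Emit:
drive_tool:
  commands: "-1 -0.3 0 0 0;-1 -0.3 0 0 0;-1 -0.3 0 0 0"

```text
t: 18.65
tool_pos: [0.6759, 0.118, 0.236]
tool_rot: [1.292, 1.153, -1.292]
contact_force: [-0.1, 0.2, 0.0]
opening: 0.0856
```

```bash
python3 - <<'E'
from mw import *
grab('wrist','w17')
meas('w17',[('whitetop',.11,.126),('mat',.071,.081)],(.58,.0),(.78,.23))
go(.4403,-.042,.25,4.1)
E
```

```text
whitetop 7655 z 0.1187 c 676.5 118.9 wh 95.7 52.1 a 83.4 xr [647.9 705.4] yr [ 71.4 167.5] circ 676.4 118.8 53.5
mat 12494 z 0.0764 c 675.5 119.1 wh 147.9 120.0 a 83.5 xr [612.5 739.4] yr [ 44.9 195.9] circ 676.3 120.1 93.2
pos [0.675  0.1179 0.2339] jawyaw -6.49 tilt [-3.3e-03 -2.0e-04 -1.0e+00] open 0.0855 F [ 0.  -1.  -0.9] t 18.7 q [0.06 0.19 1.46 0.   1.5  0.18]
shift [-0.383 -5.378  4.637] turn -2.119
```

View pics/w17.png

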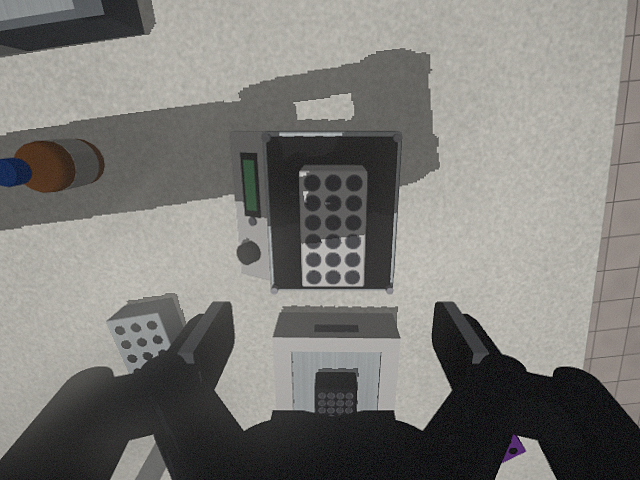

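The white rack is centred on the mat, clear of the pins. Last is the block.

Emit:
drive_tool:
  commands: "-1 0.4 -5.38 4.64 -2.12;-1 0.4 -5.38 4.64 -2.12;-1 0.4 -5.38 4.64 -2.12;-1 0.4 -5.38 4.64 -2.12;-1 0.4 -5.38 4.64 -2.12;-1 0.4 -5.38 4.64 -2.12;-1 0.4 -5.38 4.64 -2.12;-1 0.4 -5.38 4.64 -2.12"

```text
t: 19.37
tool_pos: [0.4355, -0.0436, 0.2154]
tool_rot: [1.156, 1.247, -1.165]
contact_force: [0.8, 0.4, -0.0]
opening: 0.0854
```

Emit:
drive_tool:
  commands: "-1 0 0 0 0;-1 0 0 0 0;-1 0 0 0 0"

```text
t: 19.62
tool_pos: [0.4413, -0.0416, 0.2193]
tool_rot: [1.155, 1.245, -1.157]
contact_force: [0.8, -0.3, -0.2]
opening: 0.0851
```

```bash
python3 - <<'E'
from mw import *
grab('wrist','w18')
meas('w18',[('block',.033,.044)])
go(.4403,-.042,.015,4.1)
E
```

```text
block 8325 z 0.0386 c 440.4 -42.0 wh 64.2 124.0 a 4.1 xr [406.3 474. ] yr [-103.6   20.3] circ 440.6 -41.9 69.3
pos [ 0.4415 -0.0415  0.2197] jawyaw 4.17 tilt [-1.5e-03  6.0e-04 -1.0e+00] open 0.0854 F [-0.3 -0.   0.2] t 19.67 q [-0.26 -0.4   2.03  0.    1.51 -0.33]
shift [ 5.117 -0.024  0.013] turn 0.014
```

View pics/w18.png

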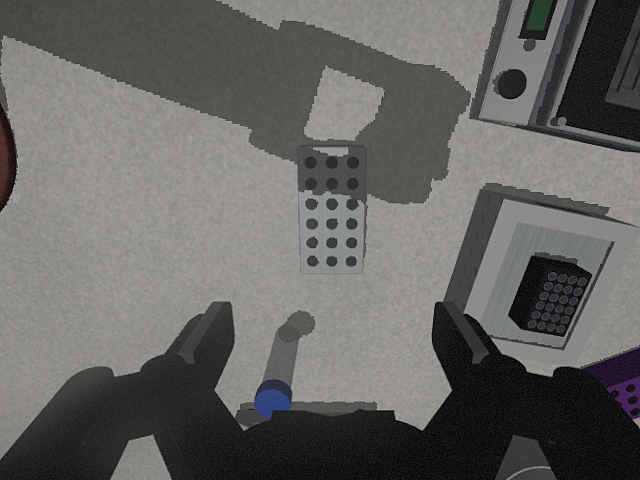

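Emit:
drive_tool:
  commands: "-1 1 -0.02 0.01 0;-1 2 -0.02 0.01 0;-1 3 -0.02 0.01 0;-1 4 -0.02 0.01 0;-1 4.8 -0.02 0.01 0;-1 5.1 -0.02 0.01 0;-1 5.1 -0.02 0.01 0;-1 5.1 -0.02 0.01 0"
  newtons: 60

```text
t: 20.33
tool_pos: [0.4403, -0.0419, 0.0157]
tool_rot: [1.155, 1.245, -1.157]
contact_force: [0.2, 0.1, 0.5]
opening: 0.0852
```

```bash
python3 - <<'E'
from mw import *
go(.4403,-.042,.0135,4.1)
grab('wrist','w19')
meas('w19',[('block',.033,.044)])
E
```

```text
pos [ 0.4403 -0.0419  0.0157] jawyaw 4.17 tilt [-2.1e-03  7.0e-04 -1.0e+00] open 0.0852 F [0.2 0.1 0.5] t 20.33 q [-0.26 -0.14  2.19  0.    1.1  -0.34]
shift [ 0.056 -0.001  0.002] turn 0.015
block 38707 z 0.0387 c 439.9 -33.9 wh 64.6 109.5 a 4.3 xr [406.1 472.7] yr [-83.1  21.2] circ 439.9 -34.3 62.8
```

View pics/w19.png

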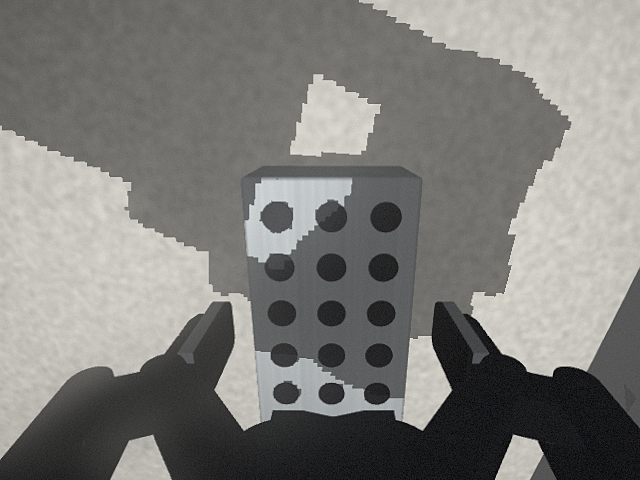

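Emit:
drive_tool:
  commands: "-1 0.05 0 0 0;-0.4 0.05 0 0 0;-0.2 0.05 0 0 0;0 0.05 0 0 0;1 0.05 0 0 0;1 0.05 0 0 0;1 0.05 0 0 0"
  newtons: 90

```text
t: 20.97
tool_pos: [0.4417, -0.0429, 0.0164]
tool_rot: [1.157, 1.24, -1.155]
contact_force: [-0.7, 0.2, 5.9]
opening: 0.0618
```

```bash
python3 - <<'E'
from mw import *
go(.4403,-.042,.0135,4.1)
grab('wrist','w20')
meas('w20',[('block',.033,.044)])
E
```

```text
pos [ 0.4417 -0.0429  0.0164] jawyaw 4.12 tilt [ 2.4e-03 -7.0e-04 -1.0e+00] open 0.0618 F [-0.7  0.2  5.9] t 20.97 q [-0.26 -0.15  2.19 -0.    1.09 -0.34]
shift [ 0.073 -0.033 -0.025] turn 0.003
block 39874 z 0.0387 c 441.7 -34.5 wh 89.2 110.8 a 4.8 xr [404.9 478.3] yr [-84.4  21.2] circ 441.6 -35.1 63.4
```

View pics/w20.png

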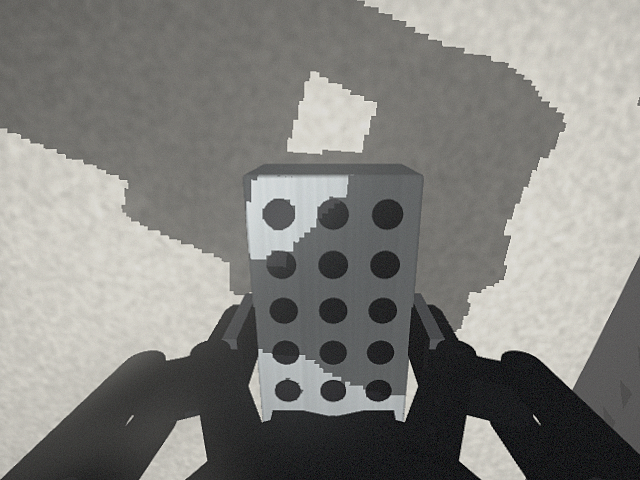

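Emit:
drive_tool:
  commands: "1 -0.15 0 0 0;1 -0.4 0 0 0;1 -0.8 0 0 0;1 -1.4 0 0 0;1 -2.2 0 0 0;1 -3 0 0 0;1 -3.8 0 0 0;1 -4.4 0 0 0"

```text
t: 21.68
tool_pos: [0.4403, -0.0425, 0.1932]
tool_rot: [1.157, 1.24, -1.155]
contact_force: [1.3, -0.8, -5.6]
opening: 0.0622
```

Emit:
drive_tool:
  commands: "1 -0.2 0 0 0;1 -0.2 0 0 0;1 -0.2 0 0 0"

```text
t: 21.93
tool_pos: [0.4395, -0.0423, 0.1971]
tool_rot: [1.156, 1.244, -1.157]
contact_force: [0.2, -0.4, -6.6]
opening: 0.0618
```

```bash
python3 - <<'E'
from mw import *
grab('wrist','w21')
o=ctrl.get_obs()['tool_pos']
meas('w21',[('top',o[2]+.012,o[2]+.035)],(o[0]-.031,o[1]-.07),(o[0]+.031,o[1]+.07))
go(.4515,.386,.21,-0.5)
E
```

```text
top 37955 z 0.2194 c 439.7 -34.2 wh 63.3 111.4 a 3.5 xr [408.4 469.4] yr [-83.6  22. ] circ 439.9 -34.6 63.3
pos [ 0.4389 -0.0421  0.1959] jawyaw 4.11 tilt [-0.0039  0.0011 -1.    ] open 0.0622 F [-0.3 -0.2 -6.6] t 21.98 q [-0.26 -0.39  2.06  0.    1.47 -0.34]
shift [ -0.342   1.079 -10.653] turn 0.921
```

View pics/w21.png

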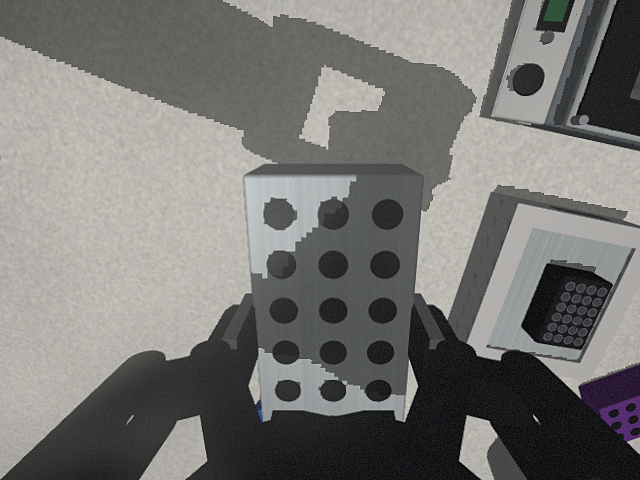

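Emit:
drive_tool:
  commands: "1 -0.2 1.08 -10.65 0.92;1 -0.2 1.08 -10.65 0.92;1 -0.2 1.08 -10.65 0.92;1 -0.2 1.08 -10.65 0.92;1 -0.2 1.08 -10.65 0.92;1 -0.2 1.08 -10.65 0.92;1 -0.2 1.08 -10.65 0.92;1 -0.2 1.08 -10.65 0.92"

```text
t: 22.65
tool_pos: [0.4481, 0.2921, 0.201]
tool_rot: [1.211, 1.207, -1.22]
contact_force: [1.4, -0.5, -5.6]
opening: 0.0617
```

```bash
python3 - <<'E'
from mw import *
go(.4515,.386,.21,-0.5)
E
```

```text
pos [0.4481 0.2921 0.201 ] jawyaw -0.47 tilt [-0.005  -0.0026 -1.    ] open 0.0617 F [ 1.4 -0.5 -5.6] t 22.65 q [ 0.44 -0.14  1.85 -0.    1.44  0.45]
shift [-0.231  0.064 -2.348] turn 0.006
```

Emit:
drive_tool:
  commands: "1 0 0 -2.1 0;1 0 0 -2.1 0;1 0 0 -2.1 0;1 0.8 0 -2.1 0;1 1.4 0 -2.1 0;1 1.4 0 -2.1 0;1 1.4 0 -2.1 0;1 1.4 0 -2.1 0"

```text
t: 23.32
tool_pos: [0.4507, 0.3743, 0.1482]
tool_rot: [1.215, 1.205, -1.217]
contact_force: [0.7, -0.2, -5.6]
opening: 0.0618
```

```bash
python3 - <<'E'
from mw import *
go(.4515,.386,.1,-0.5)
grab('wrist','w22')
o=ctrl.get_obs()['tool_pos']
meas('w22',[('top',o[2]+.012,o[2]+.035)],(o[0]-.031,o[1]-.07),(o[0]+.031,o[1]+.07))
meas('w22',[('floor',.055,.0645),('rim',.0665,.075)],(.34,.28),(.56,.5))
E
```

```text
pos [0.4507 0.3743 0.1482] jawyaw -0.51 tilt [-9.e-04 -6.e-04 -1.e+00] open 0.0618 F [ 0.7 -0.2 -5.6] t 23.32 q [0.57 0.03 1.78 0.   1.33 0.57]
shift [ 1.205  0.017 -0.293] turn -0.002
top 38957 z 0.1705 c 451.5 382.8 wh 110.5 62.0 a 90.0 xr [420.7 482.4] yr [333.  437.7] circ 451.3 382.6 62.8
floor 5497 z 0.0609 c 451.3 443.3 wh 25.9 84.9 a 89.5 xr [409.2 493.4] yr [430.4 456.4] circ 451.4 443.5 44.0
rim 7754 z 0.0705 c 451.4 400.8 wh 125.7 130.4 a 89.6 xr [388.4 516.3] yr [342.5 463.3] circ 453.2 400.8 88.7
```

View pics/w22.png

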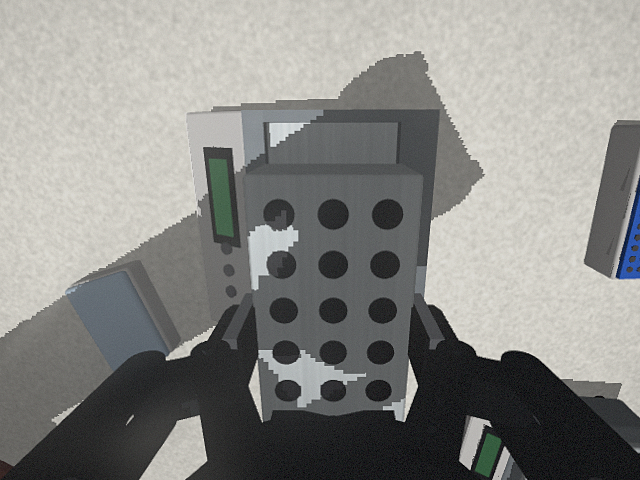

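Emit:
drive_tool:
  commands: "1 0.4 0 -0.23 0;1 0.9 0 -0.23 0;1 1.3 0 -0.23 0;1 1.35 0 -0.23 0;1 1.35 0 -0.23 0;1 1.35 0 -0.23 0;1 1.35 0 -0.23 0"

```text
t: 23.95
tool_pos: [0.4524, 0.3846, 0.0972]
tool_rot: [1.219, 1.204, -1.212]
contact_force: [0.6, 0.0, -5.0]
opening: 0.0616
```

```bash
python3 - <<'E'
from mw import *
go(.4515,.384,.0764,-0.5)
grab('wrist','w23')
o=ctrl.get_obs()['tool_pos']
meas('w23',[('top',o[2]+.012,o[2]+.035)],(o[0]-.031,o[1]-.07),(o[0]+.031,o[1]+.07))
meas('w23',[('floor',.055,.0645),('rim',.0665,.075)],(.34,.28),(.56,.5))
E
```

```text
pos [0.4524 0.3846 0.0972] jawyaw -0.5 tilt [ 0.0035  0.0023 -1.    ] open 0.0616 F [ 0.6  0.  -5. ] t 23.95 q [ 0.58  0.1   1.8  -0.    1.24  0.59]
shift [ 0.52  -0.023  0.016] turn -0.001
top 38646 z 0.1195 c 452.2 393.1 wh 110.4 62.0 a 90.0 xr [421.7 482.9] yr [343.3 448. ] circ 452.4 392.7 62.9
floor 4600 z 0.0605 c 376.2 400.7 wh 125.8 20.4 a 89.7 xr [367.1 385.9] yr [341.3 463.1] circ 377.7 400.6 63.4
rim 15886 z 0.0705 c 451.6 412.2 wh 102.2 130.4 a 89.5 xr [389.4 516.1] yr [368.1 463.3] circ 452.8 412.2 81.2
```

View pics/w23.png

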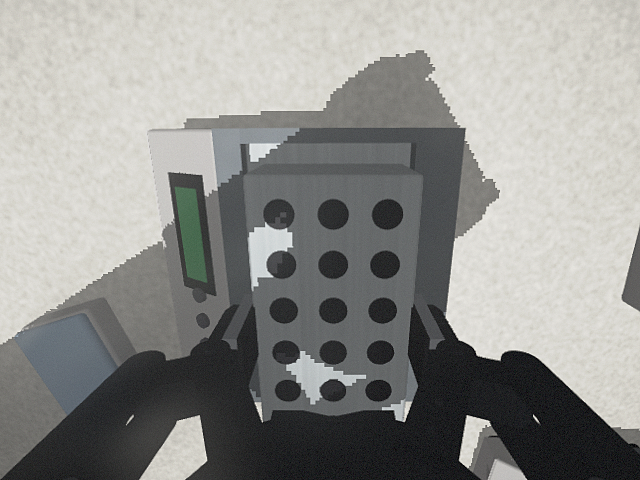

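```bash
python3 - <<'E'
from mw import *
for t in('w22','w23'):
  meas(t,[('floor',.057,.0645)],(.405,.40),(.50,.48))
E
```

```text
floor 5497 z 0.0609 c 451.3 443.3 wh 25.9 84.9 a 89.5 xr [409.2 493.4] yr [430.4 456.4] circ 451.4 443.5 44.0
floor 3501 z 0.0609 c 451.3 448.7 wh 14.3 84.9 a 89.8 xr [409.3 493.4] yr [442.9 455.8] circ 451.3 448.5 43.0
```

Emit:
drive_tool:
  commands: "1 0 -0.025 0.04 0;1 0.15 -0.025 0.04 0;1 0.3 -0.025 0.04 0;1 0.38 -0.025 0.04 0;1 0.38 -0.025 0.04 0;1 0.38 -0.025 0.04 0;1 0.38 -0.025 0.04 0"

```text
t: 24.58
tool_pos: [0.4499, 0.3823, 0.0793]
tool_rot: [1.215, 1.205, -1.216]
contact_force: [-0.2, -0.2, -5.0]
opening: 0.0617
```

```bash
python3 - <<'E'
from mw import *
go(.4513,.3835,.0764,-0.5)
grab('wrist','w24')
o=ctrl.get_obs()['tool_pos']
meas('w24',[('top',o[2]+.012,o[2]+.035)],(o[0]-.031,o[1]-.07),(o[0]+.031,o[1]+.07))
meas('w24',[('floor',.055,.0645)],(.405,.4),(.5,.48))
E
```

```text
pos [0.4499 0.3823 0.0793] jawyaw -0.49 tilt [-1.e-04 -1.e-04 -1.e+00] open 0.0617 F [-0.2 -0.2 -5. ] t 24.58 q [0.58 0.11 1.82 0.   1.21 0.59]
shift [ 0.073  0.034 -0.031] turn 0.002
top 38672 z 0.1015 c 450.0 390.7 wh 110.6 62.0 a 90.0 xr [419.4 480.7] yr [340.9 445.7] circ 450.1 390.4 62.8
floor 5063 z 0.061 c 451.2 428.4 wh 55.7 85.0 a 89.4 xr [409.3 493.6] yr [406.5 455.9] circ 451.5 428.1 50.3
```

View pics/w24.png

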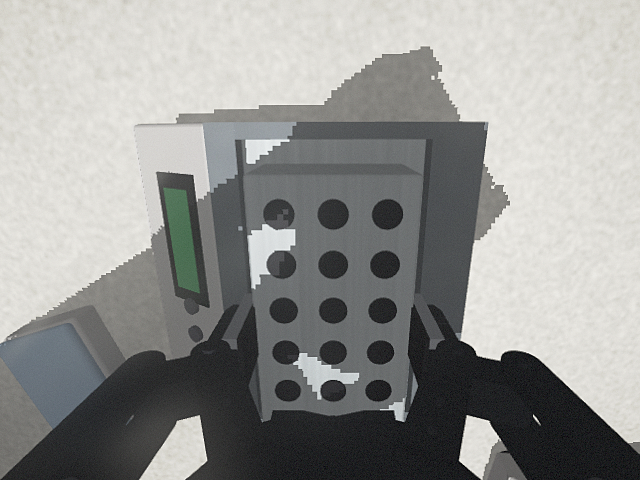

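Emit:
drive_tool:
  commands: "1 0 0.03 -0.01 0;1 0.02 0.03 -0.01 0;1 0.04 0.03 -0.01 0;1 0.05 0.03 -0.01 0;1 0.05 0.03 -0.01 0"

```text
t: 25.05
tool_pos: [0.451, 0.3825, 0.0773]
tool_rot: [1.215, 1.205, -1.216]
contact_force: [0.5, 0.2, -5.9]
opening: 0.062
```

Emit:
drive_tool:
  commands: "1 0.02 0 0 0;1 0.04 0 0 0;1 0.04 0 0 0;1 0.04 0 0 0"

```text
t: 25.38
tool_pos: [0.4512, 0.3827, 0.0765]
tool_rot: [1.216, 1.205, -1.215]
contact_force: [-2.0, -2.3, -0.4]
opening: 0.0619
```

Emit:
drive_tool:
  commands: "1 0.02 0 0 0;1 0.02 0 0 0;1 0.02 0 0 0"

```text
t: 25.63
tool_pos: [0.4512, 0.3827, 0.0765]
tool_rot: [1.215, 1.205, -1.216]
contact_force: [-4.4, -2.8, 4.6]
opening: 0.0619
```

Fully seated. I'll release slowly and retreat.

Emit:
drive_tool:
  commands: "0 0 0 0 0;-0.3 0 0 0 0;-0.5 0 0 0 0;-0.7 0 0 0 0;-1 0 0 0 0;-1 -0.5 0 0 0;-1 -1.5 0 0 0;-1 -2.5 0 0 0"

```text
t: 26.3
tool_pos: [0.4503, 0.382, 0.1745]
tool_rot: [1.213, 1.206, -1.218]
contact_force: [0.3, 0.9, 0.4]
opening: 0.0851
```

Emit:
drive_tool:
  commands: "-1 -1 0 0 0;-1 -1.5 0 0 0;-1 -1.5 0 0 0;-1 -1.5 0 0 0;-1 -1.5 0 0 0"

```text
t: 26.72
tool_pos: [0.4509, 0.3824, 0.2341]
tool_rot: [1.215, 1.205, -1.216]
contact_force: [-0.5, -0.3, -0.6]
opening: 0.0856
```

```bash
python3 - <<'E'
from mw import *
grab('wrist','w25')
meas('w25',[('top',.09,.105),('rim',.0665,.075),('blockwide',.09,.11)],(.34,.28),(.56,.5))
meas('w25',[('floor',.055,.0645)],(.405,.3),(.5,.48))
go(.45,.2,.25,0)
E
```

```text
top 11031 z 0.0986 c 452.2 383.5 wh 125.3 64.3 a 89.5 xr [420.6 483.8] yr [321.9 446. ] circ 452.3 383.5 69.7
rim 9186 z 0.0704 c 450.9 383.3 wh 159.6 130.8 a 89.7 xr [388.8 516. ] yr [304.2 463. ] circ 453.3 383.3 101.0
blockwide 11031 z 0.0986 c 452.2 383.5 wh 125.3 64.3 a 89.5 xr [420.6 483.8] yr [321.9 446. ] circ 452.3 383.5 69.7
floor 3076 z 0.0609 c 451.0 383.2 wh 145.9 84.5 a 89.7 xr [408.7 493.4] yr [311.3 455.9] circ 451.6 383.3 83.8
pos [0.4504 0.3821 0.233 ] jawyaw -0.49 tilt [-0.0024 -0.0015 -1.    ] open 0.0854 F [ 0.4  1.6 -0.2] t 26.77 q [ 0.58 -0.03  1.69  0.    1.48  0.59]
shift [-0.417  0.027  4.554] turn -0.099
```

View pics/w25.png

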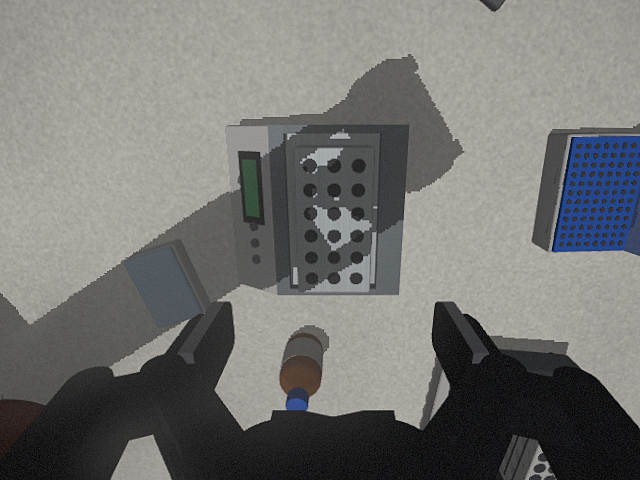

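The block is flat in the well and within about 1 mm of the centre. I'll do a last overview with the top camera before handing in.

```bash
python3 - <<'E'
from mw import *
grab('top','top1')
for n,(a,b,lo,hi) in dict(bottle=(.09,.11,(.37,.15),(.45,.24)),tube=(.10,.125,(.36,-.24),(.44,-.16)),dish=(.085,.1,(.38,-.45),(.5,-.32)),black=(.07,.085,(.58,-.18),(.73,-.02)),white=(.11,.126,(.6,.04),(.76,.2))).items():
    meas('top1',[(n,a,b)],lo,hi)
E
```

```text
bottle 92 z 0.0996 c 411.1 195.0 wh 22.2 20.4 a 65.6 xr [400.8 421.8] yr [184.4 206.6] circ 410.4 195.4 11.5
tube 227 z 0.1113 c 397.5 -202.7 wh 32.9 33.1 a 87.9 xr [380.9 414. ] yr [-219.1 -186.5] circ 397.2 -203.0 17.4
dish 111 z 0.0906 c 441.2 -381.7 wh 43.7 41.2 a 88.8 xr [420.5 461.9] yr [-403.3 -360.5] circ 441.8 -382.5 22.7
black 621 z 0.0778 c 652.2 -100.6 wh 68.1 47.4 a 83.3 xr [627.1 677.9] yr [-134.8  -66.2] circ 651.8 -100.3 40.1
white 1053 z 0.1181 c 675.0 119.3 wh 96.7 53.5 a 84.1 xr [645.6 703.9] yr [ 70.4 167.5] circ 674.8 119.0 53.8
```

View pics/top1.png

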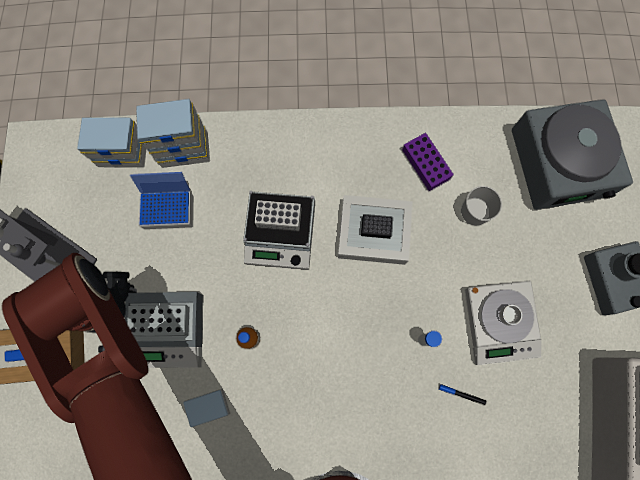

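The top view shows the dish on the pan (510,314), the black rack on the cold plate (377,225), the white rack on the shaker (277,213) and the block in the heater well (160,320). The bottle (248,337) and tube (432,338) haven't moved. I'm handing in.

```bash
python3 -c "
from station import ctrl
print(ctrl.finish_job())"
```

```text
the job is handed in; nothing more can be done
None
```

I moved all four pieces from the top of the stack down and set each one down under light contact before letting go. The dish is on the balance pan, the black rack on the cold plate, the white rack on the shaker mat and the block flat in the heater well. I handed the job in at about 27 s of robot time with the gripper clear of everything.

- **Placement:** the last wrist-camera checks put each piece within about 1.5 mm of the middle of its place, and the racks and block within about 0.5° of its long side. The block's top read 98.6 mm above the table, so it lies flat on the plate.
- **Bottle and tube:** both are where they started, within 0.3 mm in the top camera.
- **Disagreement:** the top and wrist cameras differ by about 2 mm, within the stated calibration. I used the wrist camera for placing because it agreed with the gripper position. For the heater centre, the two differed by about 2–4 mm across the robot's view, partly because the rim hides some of the floor from the top camera.

No check failed.

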